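# Shut the vial drawer and hold the sample slide flush on the sloped reader

## Task

The reference vial is loaded: first push the reader's drawer fully shut. Then lift the sample slide from the tray by its red grip, tilt it to the slope of the reader's stage and press its glass flush, centred and square, onto the sprung yellow window, gently, until the window has sunk about half of its 10 mm travel. Finish while holding it there in the gripper; do not change the stage's slope, and leave the bottles, rack and beaker where they are.

Things in the scene. Friction and masses are not known exactly. Their poses are not given: they have to be found in the camera images.
- reader: bench reader, fixed: a white and grey case 170 (x) x 240 (y) x 85 mm high, origin at the centre of its underside, -x is its front. The drawer is in its +y half, the sloped blue stage on top of its -y half. Its place and yaw (up to 0.25 rad) vary
- drawer (a joint): the drawer's opening in m: 0 fully shut, up to 0.07, slides out along the reader's -x; about 2 N of friction, stays where it is left. The white-capped amber reference vial is fixed in it. Its blue front is 104 wide and 66 mm high (from 9 to 75 mm above the bench)
- drawer_pull (a point): centre of the outer face of the drawer's black pull bar (50 wide, 12 high, stands 16 mm out of the drawer's front; its top is 71 mm above the bench). Push it along the reader's +x to shut the drawer; axes as the reader's
- stage (a joint): slope of the blue stage in rad, 0 level, 0.35 to 0.65 at the start: it rises away from the reader's front. A very stiff hinge along the reader's y at the stage's lower edge; it stays put under light pressing
- stage_edge (a point): middle of the stage's upper edge, on its face (stage 110 up the slope x 94 mm wide); turns with the stage
- window_face (a point): centre of the outer face of the sprung yellow window, a plate 60 (x, up the slope) x 48 mm (y, level), whose face stands 12 mm proud of the blue stage, with a white rectangle 30 x 24 mm at its centre. z points out of the face, up and towards the reader's front, x up the slope, y level. The point moves in with the window
- window (a joint): how far the window has been pressed in, m: 0 free, 0.010 fully in, moves straight into the face (along the face's -z); spring preload about 2 N, plus 0.7 N per mm, so about 5.5 N at half travel. It cannot tilt on the stage
- slide: glass sample slide 76 (x) x 56 (y) x 5 mm thick, 70 to 120 g, with an orange and a white band along its two short edges and on its top a red grip: an upright bar 40 (x) x 14 (y) mm, up to 45 mm above the slide's underside, centred. Origin at the centre of the underside (the face that goes on the window), z up out of the grip. Square means its x (long side) along the window's x, either way round. It lies on the tray, z up, yaw up to 0.5 rad from the tray's
- tray: black tray, fixed, 320 (x) x 230 (y) mm, floor 4 mm thick, rim 12 mm high; origin at the centre of its underside
- bottle_clear: clear reagent bottle, 48 mm across, 85 mm high, on the tray's far end; leave alone; origin at its foot
- bottle_amber: amber reagent bottle, 48 mm across, 85 mm high, on the tray's far end; leave alone; origin at its foot
- tube_rack: red test-tube rack, 200 (x) x 80 (y) x 62 mm, tubes up to 108 mm high; leave alone; origin at the centre of its underside
- beaker: empty glass beaker, 68 mm across, 85 mm high; leave alone; origin at its foot

How it is judged:
On the way, in this order (a step that is already met when the one before it is completed fails the run):
1. the drawer is fully shut (within 4 mm) (value of joint drawer below 0.004 m), for 0.2 s.
2. the slide is lifted in the gripper, clear of the tray (height (world z) of slide above 0.05 m and contact force between the fingers and slide above 1 N), for 0.2 s.
At the end, for the whole second after the job is handed in: Drawer shut within 4 mm; the gripper holds the slide at rest, flat on the window: slope within 0.06 rad, underside within 2.5 mm of the face, centred within 8 mm each way, square within 0.15 rad, pressing over 2 N, window sunk 2.5 to 8 mm (value of joint drawer below 0.004 m and angle between the z axis of slide and the z axis of window_face, either way round below 0.06 rad and angle between the x axis of slide and the x axis of window_face, either way round below 0.15 rad and z of slide in the frame of window_face between -0.002 and 0.0025 m and x of slide in the frame of window_face between -0.008 and 0.008 m and y of slide in the frame of window_face between -0.008 and 0.008 m and value of joint window between 0.0025 and 0.008 m and contact force between slide and reader above 2 N and contact force between the fingers and slide above 1 N and linear speed of slide below 0.02 m/s); the arm keeps its last pose, push and grip.
It fails at once if the slide is pressed on the reader with more than 25 N (contact force between slide and reader above 25 N).
It fails at once if the stage's slope is changed (its upper edge moves more than 8 mm) (distance of stage_edge from where it was at the start of the episode above 0.008 m).
It fails at once if a bottle, the rack or the beaker is moved more than 30 mm (distance of any of bottle_clear, bottle_amber, tube_rack, beaker from where it was at the start of the episode above 0.03 m).
It also fails if it takes over 58 s, if anything falls off the work surface, if the arm or the gripper's body presses on something with over 40 N, if the wrist force passes 120 N, or if a joint passes its speed limit or range.

## Robot

A 7-joint arm with a two-finger parallel gripper is mounted at the origin on the work surface. World frame = base frame: x ahead of the robot, y to its left, z up, the work surface at z = 0. Lengths are in m, angles in rad, forces in N, time in s.
With the tool pointing down it reaches from about 0.425 to 0.875 m from the base axis. Payload 4.7 kg.
Tool frame: the origin (TCP) lies on the centre line of the jaws, within the pads' length; the fingertips stand 22 mm ahead of it and the grasp point (between the pads) lies 3 mm ahead of it (ctrl.tcp_to_tips is the z of the fingertips in the tool frame, in m); z points along the fingers, y is the direction in which the jaws open and shut (so a half turn about z gives the same grasp; the last joint's range is limited). The gripper opens to 87 mm and grips with 3 to 60 N. Pads are 19 mm wide; open, the fingers measure 117 mm over their backs; the gripper's body (75 mm by 190 mm) begins 51 mm behind the grasp point.
Start: joints at [-1.322, 0.321, -0.07, 1.45, 0.023, 1.371, -0.057], TCP at [0.151, 0.632, 0.218] pointing down, gripper open.
Joint ranges: [-2.86, 2.86], [-0.3, 2.09], [-1.38, 1.24], [0.06, 2.45], [-1.56, 4.7], [0.09, 2.05], [-2.69, 2.69]. Speed limits (rad/s): [2.57, 2.57, 3.14, 3.14, 3.14, 3.14, 3.14].

## Interface

Orientations are given as a rotation vector (axis times angle).
In Python, from bench import ctrl, cams gives the robot as it stands.
- The arm moves only by the tool move_arm, never from a script. Its argument "deltas" is a list of rows, each an object with "linear": the shift along the tool's x, y, z as a fraction of full scale, a list of three; "turn": the turn, a rotation vector about the tool's x, y, z as a fraction of full scale, a list of three; "claw": the closure, from 0 (fully open) to 1 (shut). In form: [{"linear": [tx, ty, tz], "turn": [wx, wy, wz], "claw": claw}, ...]. A call has 1 to 20 rows; each row shifts and turns the commanded pose from where the row before left it, along the tool's axes as they then stand; what a row does not reach is not made up. Full scale, the value 1, is 0.03 m for a shift and 4 degrees for a turn. A row lasts 1/12 s, in which the tool goes at most 41.7 mm and 7.16 degrees, less where a joint would pass 70% of its speed; a pose out of reach is approached as far as the arm can. A call with a number of a shift or a turn outside -1 to 1 is refused whole. A call with a gripper value outside its range is refused whole. The fingers move at their own pace and stop on an object; "grip_force" is the grip in N (left out, the last holds). Time passes only in rows, so rows that do not move let the fingers close. It gives the time, the measured TCP pose, the force and the opening at its end, in the units of the state.
- ctrl.get_state(): the state, without advancing time (a new reading comes with each control period).
- cams.get_image(name): name is "scene" or "top"; returns a dict with "image" (480x640x3 uint8, red, green, blue), "K" (3x3 intrinsics, pixels), "world_from_camera" (4x4, takes a point from camera to world coordinates). Camera axes: x right, y down, z forward; pixel columns grow to the right and rows downward; lengths in m; the calibration is good to about 2 mm. A picture is of the moment at which its call begins. There is no depth.
- ctrl.close_job(): hands the job in, once; it reports no verdict.
The state is a dict: "time": time; "joint_positions": joint angles; "qd": joint speeds; "joint_torque": joint torques, N m; "position": TCP position; "tool_rot": TCP orientation; "ft_force": force on the tool from outside, world axes, zero at the start; "torque": the same for the moment, N m; "grip_width": opening from 0.0 (shut) to 1.0 (fully open).
Only numpy, scipy, OpenCV 4.12 (cv2) and the standard library are available. Lean on these libraries where they do the work, as an engineer would, in place of code of your own. Each camera call takes 0.05 s, during which the arm holds its last target. There are 200 camera calls.

## Working session

There is one attempt and no reset: what is moved stays moved. The work goes in short steps, Python scripts to look and compute and a tool call to move; the robot and the scene stay as the last step left them, time stands still between calls to the robot, and variables do not carry over. Pictures are saved under pics/ and viewed, about 8 in all and at most 12, crops included, and the job is handed in when it is done.

Besides the shell and the picture viewer there is one more tool, called after "Emit:" in YAML: its name, and indented under it one key for each argument. move_arm: Moves the arm, as the interface text tells. Shift numbers are shares of 0.03 m and turn numbers shares of 4 degrees, none past 1 either way. Its arguments: {"type":"object","properties":{"deltas":{"type":"array"},"grip_force":{"type":"number"}},"required":["deltas"]}

```bash
ls; mkdir -p pics
python3 - <<'E'
from bench import ctrl,cams
import cv2,numpy as np
np.set_printoptions(precision=4,suppress=True)
for n in("scene","top"):
    d=cams.get_image(n);cv2.imwrite(f"pics/{n}0.png",d["image"][:,:,::-1]);print(n,d["K"],d["world_from_camera"])
s=ctrl.get_state();print(s,ctrl.tcp_to_tips)
E
```

```text
pics
scene [[506.384    0.     315.5499]
 [  0.     506.384  246.8037]
 [  0.       0.       1.    ]] [[ 0.6293  0.5583 -0.5406  1.3092]
 [ 0.7771 -0.4581  0.4315 -0.5639]
 [-0.0068 -0.6917 -0.7222  1.0586]
 [ 0.      0.      0.      1.    ]]
top [[620.8377   0.     326.4546]
 [  0.     620.8377 239.7068]
 [  0.       0.       1.    ]] [[ 0.0058 -0.9941  0.1081  0.4416]
 [-1.     -0.0062 -0.0039 -0.0095]
 [ 0.0046 -0.1081 -0.9941  1.7401]
 [ 0.      0.      0.      1.    ]]
{'time': 0.1, 'joint_positions': array([-1.3219,  0.3218, -0.0701,  1.4515,  0.0226,  1.3708, -0.0569]), 'qd': array([-0.0003, -0.0013,  0.0001, -0.0044, -0.0014,  0.0008, -0.002 ]), 'joint_torque': array([ -0.0002, -49.257 ,  -0.4058, -31.3401,  -0.0644,   0.0396,
         0.0001]), 'position': array([0.1511, 0.6317, 0.2175]), 'tool_rot': array([-0.3678, -3.1199,  0.0027]), 'ft_force': array([-1.1312, -0.0272,  0.657 ]), 'torque': array([0.0554, 0.0226, 0.0445]), 'grip_width': 0.9976138376583492} 0.022
```

View pics/scene0.png

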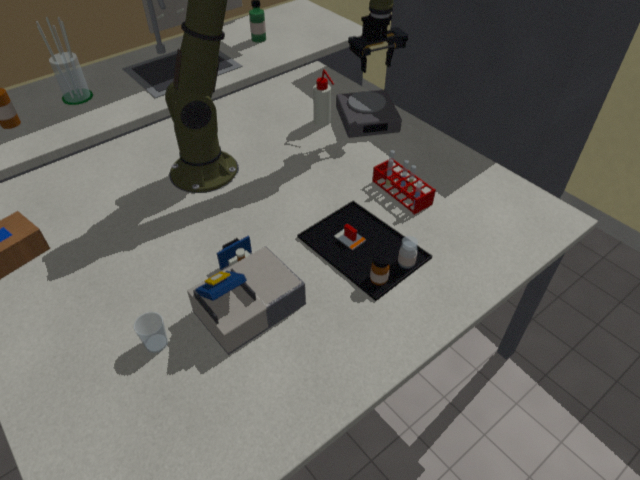

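View pics/top0.png

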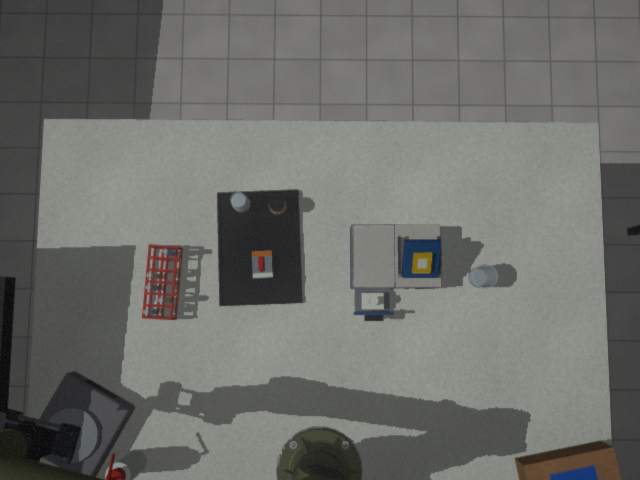

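The scene shot shows the reader around (245,300) with its drawer out at (235,250), the slide at (350,237) and the beaker at (152,332). The top shot has the drawer front at (374,315), the window at (422,263) and the slide at (262,264). Next I'll make masks and take measurements.

```bash
cat > h.py <<'E'
import cv2,numpy as np
from scipy.spatial.transform import Rotation as R
np.set_printoptions(precision=4,suppress=True)
def ray(d,p):
    T=d["world_from_camera"];v=T[:3,:3]@np.linalg.inv(d["K"])@[p[0],p[1],1];return T[:3,3],v/np.linalg.norm(v)
def onz(d,p,z):
    o,v=ray(d,p);return o+v*(z-o[2])/v[2]
def tri(d1,p1,d2,p2):
    o1,a=ray(d1,p1);o2,b=ray(d2,p2)
    t=np.linalg.lstsq(np.c_[a,-b],o2-o1,rcond=None)[0];q,w=o1+t[0]*a,o2+t[1]*b
    return (q+w)/2,np.linalg.norm(q-w)
def hsv(d): return cv2.cvtColor(d["image"],cv2.COLOR_RGB2HSV)
RNG=dict(yellow=((20,130,90),(34,255,255)),blue=((100,110,30),(125,255,255)),orange=((6,120,100),(18,255,255)),red=((0,160,70),(4,255,255)))
def blobs(d,c,roi,minA=15):
    x0,y0,x1,y1=roi;m=np.zeros(d["image"].shape[:2],np.uint8)
    m[y0:y1,x0:x1]=cv2.inRange(hsv(d),*[np.array(v) for v in RNG[c]])[y0:y1,x0:x1]
    cs,_=cv2.findContours(m,cv2.RETR_EXTERNAL,cv2.CHAIN_APPROX_NONE)
    return [c for c in cs if cv2.contourArea(c)>minA]
E
python3 - <<'E'
from h import *
from bench import cams
D={n:cams.get_image(n) for n in("scene","top")}
roi=dict(scene=dict(yellow=(190,260,250,300),blue=(190,220,260,310),orange=(330,220,370,250),red=(335,215,365,245)),
 top=dict(yellow=(400,235,440,280),blue=(345,230,445,325),orange=(245,245,280,282),red=(250,250,275,275)))
for n in D:
    for c in RNG:
        for b in blobs(D[n],c,roi[n][c]):
            r=cv2.minAreaRect(b);print(n,c,cv2.contourArea(b),np.round(r[0],1),np.round(cv2.boxPoints(r),1).tolist())
a=cv2.resize(D["scene"]["image"][215:355,170:320],None,fx=4,fy=4,interpolation=cv2.INTER_CUBIC)
cv2.imwrite("pics/c1.png",a[:,:,::-1])
a=cv2.resize(D["top"]["image"][220:325,340:450],None,fx=5,fy=5,interpolation=cv2.INTER_CUBIC)
cv2.imwrite("pics/c2.png",a[:,:,::-1])
E
```

```text
scene yellow 87.5 [217.2 277.4] [[204.1999969482422, 279.3999938964844], [226.60000610351562, 268.20001220703125], [230.1999969482422, 275.3999938964844], [207.8000030517578, 286.6000061035156]]
scene blue 561.0 [221.3 285.6] [[195.39999389648438, 288.79998779296875], [239.39999389648438, 266.79998779296875], [247.1999969482422, 282.3999938964844], [203.1999969482422, 304.3999938964844]]
scene blue 368.0 [233.5 251.2] [[211.8000030517578, 254.5], [246.39999389648438, 233.39999389648438], [255.1999969482422, 247.8000030517578], [220.60000610351562, 268.8999938964844]]
scene orange 43.0 [357.  242.6] [[349.20001220703125, 245.89999389648438], [362.8999938964844, 236.39999389648438], [364.79998779296875, 239.1999969482422], [351.20001220703125, 248.6999969482422]]
scene red 36.0 [350.  227.9] [[343.6000061035156, 225.89999389648438], [346.29998779296875, 222.1999969482422], [356.3999938964844, 229.8000030517578], [353.6000061035156, 233.5]]
top yellow 335.5 [421.5 262.5] [[412.0, 253.0], [431.0, 253.0], [431.0, 272.0], [412.0, 272.0]]
top blue 53.0 [373.5 313. ] [[355.0, 312.0], [392.0, 312.0], [392.0, 314.0], [355.0, 314.0]]
top blue 1295.0 [421. 258.] [[402.0, 277.0], [402.0, 239.0], [440.0, 239.0], [440.0, 277.0]]
top orange 63.5 [261.5 253.5] [[252.0, 251.0], [271.0, 251.0], [271.0, 256.0], [252.0, 256.0]]
top red 32.5 [260.5 263. ] [[259.0, 257.0], [262.0, 257.0], [262.0, 269.0], [259.0, 269.0]]
```

View pics/c1.png

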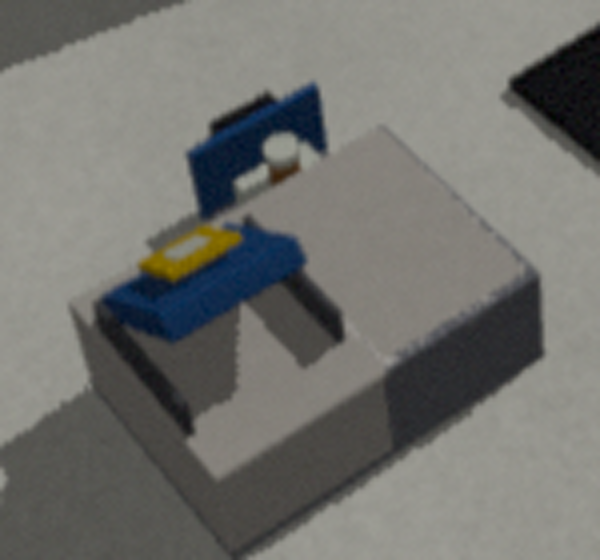

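View pics/c2.png

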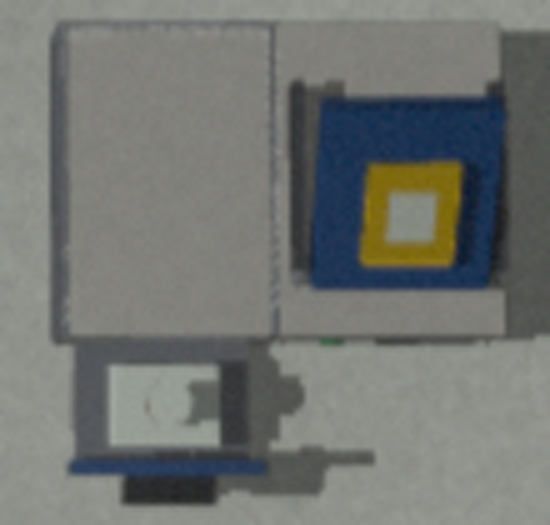

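The crops show the stage face visible in both views, with all four corners, and the reader close to yaw 0. I'll take an enlarged, contrast-stretched crop to get the slope.

Run:
```python
from h import *
a=cv2.imread("pics/scene0.png")[262:308,188:253]; b=cv2.imread("pics/top0.png")[234:284,396:446]
f=lambda i:np.clip(cv2.resize(i,None,fx=12,fy=12,interpolation=cv2.INTER_CUBIC).astype(float)*1.5,0,255).astype(np.uint8)
cv2.imwrite("pics/c3.png",f(a)); cv2.imwrite("pics/c4.png",f(b))
```

```text
(no output)
```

View pics/c3.png

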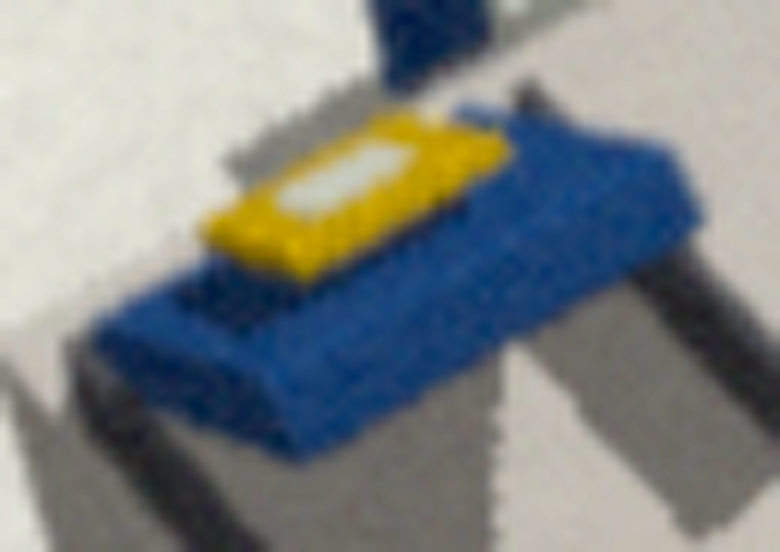

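View pics/c4.png

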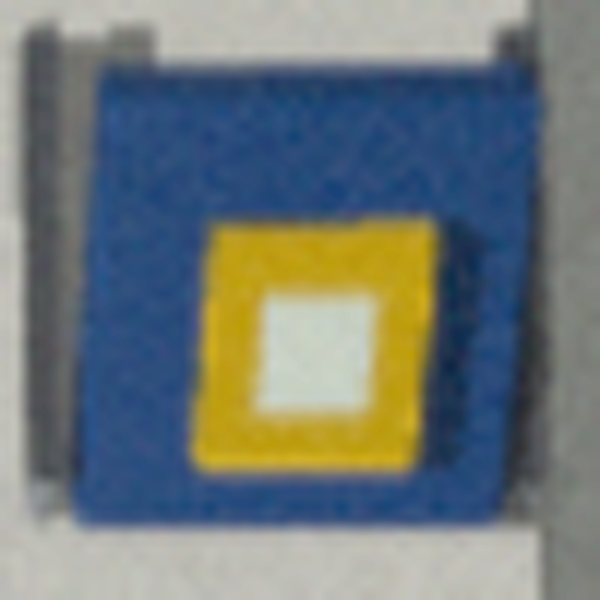

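Face corners from the crops: the scene (×12) gives L- (95,335), U- (265,370), U+ (675,150). The top view gives U+ (103,100), U- (540,100), L- (503,522), L+ (78,522). The white centre is at scene (345,180), top (317,353).

Run:
```python
from h import *
from bench import cams
S=cams.get_image("scene");T=cams.get_image("top")
cs=lambda p:(p[0]/12+188-.5,p[1]/12+262-.5); ct=lambda p:(p[0]/12+396-.5,p[1]/12+234-.5)
P={}
for k,s,t in [("L-",(95,335),(503,522)),("U-",(265,370),(540,100)),("U+",(675,150),(103,100)),("L+",(465,105),(78,522)),("W",(345,180),(317,353))]:
    P[k],e=tri(S,cs(s),T,ct(t));print(k,P[k],"gap",e)
for a,b in(("L-","U-"),("L+","U+"),("L-","L+"),("U-","U+")):
    d=P[b]-P[a];print(a,b,d,np.linalg.norm(d),"slope",np.arctan2(d[2],d[0]))
# white rectangle centroid + slope from (plane through W, L edge)
im=hsv(T)
# reader yaw: case front/back edges & drawer front top (z=.075)
for n,D,rs in(("topblue",T,(345,300,400,325)),):
    b=max(blobs(D,"blue",rs),key=cv2.contourArea)[:,0,:].astype(float)
    q=np.array([onz(D,p,.075) for p in b]);l=cv2.fitLine(q[:,:2].astype(np.float32),cv2.DIST_L2,0,.01,.01).ravel();print("drawer line",l,q.mean(0),q.min(0),q.max(0))
# slide
for c,z,roiT in(("orange",.009,(245,245,280,282)),("red",.049,(250,250,275,275))):
    b=max(blobs(T,c,roiT),key=cv2.contourArea)[:,0,:]
    m=np.zeros((480,640),np.uint8);cv2.drawContours(m,[b.reshape(-1,1,2)],-1,1,-1);q=np.array([onz(T,p,z)[:2] for p in np.argwhere(m)[:,::-1]])
    l=cv2.fitLine(q.astype(np.float32),cv2.DIST_L2,0,.01,.01).ravel();print(c,l,q.min(0),q.max(0))
i=cv2.imread("pics/top0.png")[240:290,237:287];cv2.imwrite("pics/c5.png",cv2.resize(i,None,fx=12,fy=12,interpolation=cv2.INTER_CUBIC))
```

```text
L- [ 0.5224 -0.3087  0.1056] gap 0.00012736315184944208
U- [ 0.6077 -0.306   0.175 ] gap 0.0021083094310203566
U+ [ 0.6073 -0.2148  0.17  ] gap 0.003431007851121186
L+ [ 0.5207 -0.2171  0.1081] gap 0.004492482525666029
W [ 0.5558 -0.262   0.1494] gap 0.0014934786412673005
L- U- [0.0853 0.0027 0.0694] 0.10996291327715449 slope 0.6828766103104333
L+ U+ [0.0866 0.0023 0.0619] 0.10649499184888846 slope 0.6200885348312789
L- L+ [-0.0018  0.0916  0.0025] 0.091640100559368 slope 2.187501360481103
U- U+ [-0.0004  0.0912 -0.005 ] 0.09138475006517108 slope -1.6552845195134973
drawer line [ 0.002   1.      0.4275 -0.1426] [ 0.4275 -0.1426  0.075 ] [ 0.4243 -0.1919  0.075 ] [ 0.4299 -0.0933  0.075 ]
orange [ 0.0719 -0.9974  0.5907  0.165 ] [0.5829 0.1385] [0.5971 0.1917]
red [0.9997 0.0229 0.5606 0.1632] [0.5441 0.1589] [0.5769 0.1677]
```

View pics/c5.png

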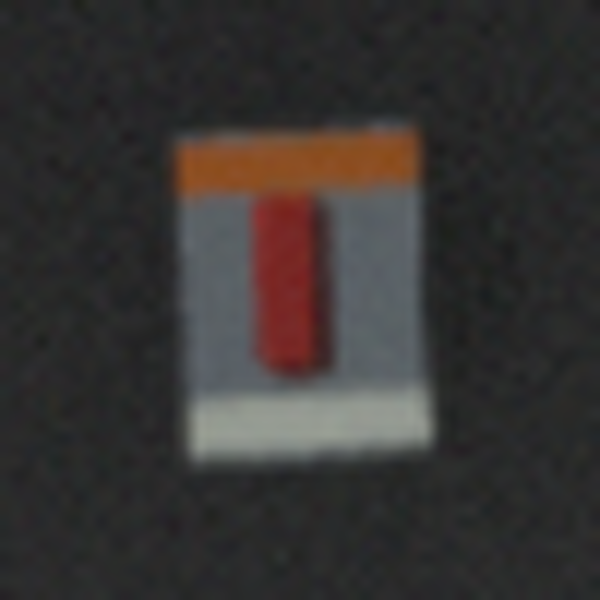

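Slope is about 0.63–0.65, reader yaw about 0.01, the window near (0.556,-0.262,0.149), and the slide near (0.56,0.163) with yaw 0.04. Starting the approach, and computing the remaining numbers.

Emit:
move_arm:
  deltas:
    - {"linear": [0, 0, 0], "turn": [0, 0, -0.84], "claw": 1}
    - {"linear": [0, 0, 0], "turn": [0, 0, -0.84], "claw": 1}
    - {"linear": [0, 0, 0], "turn": [0, 0, -0.84], "claw": 1}
    - {"linear": [0, 0, 0], "turn": [0, 0, -0.84], "claw": 1}
    - {"linear": [-0.69, -0.9, 0], "turn": [0, 0, 0], "claw": 1}
    - {"linear": [-0.69, -0.9, 0], "turn": [0, 0, 0], "claw": 1}
    - {"linear": [-0.69, -0.9, 0], "turn": [0, 0, 0], "claw": 1}
    - {"linear": [-0.69, -0.9, 0], "turn": [0, 0, 0], "claw": 1}
    - {"linear": [-0.69, -0.9, 0], "turn": [0, 0, 0], "claw": 1}
    - {"linear": [-0.69, -0.9, 0], "turn": [0, 0, 0], "claw": 1}
    - {"linear": [-0.69, -0.9, 0], "turn": [0, 0, 0], "claw": 1}
    - {"linear": [-0.69, -0.9, 0], "turn": [0, 0, 0], "claw": 1}
    - {"linear": [-0.69, -0.9, 0], "turn": [0, 0, 0], "claw": 1}
    - {"linear": [-0.69, -0.9, 0], "turn": [0, 0, 0], "claw": 1}
    - {"linear": [-0.69, -0.9, 0], "turn": [0, 0, 0], "claw": 1}
    - {"linear": [-0.69, -0.9, 0], "turn": [0, 0, 0], "claw": 1}
    - {"linear": [-0.69, -0.9, 0], "turn": [0, 0, 0], "claw": 1}
    - {"linear": [-0.69, -0.9, 0], "turn": [0, 0, 0], "claw": 1}
    - {"linear": [-0.69, -0.9, 0], "turn": [0, 0, 0], "claw": 1}
    - {"linear": [-0.69, -0.9, 0], "turn": [0, 0, 0], "claw": 1}

```text
time: 1.97
position: [0.4831, 0.1986, 0.2187]
tool_rot: [0.0, 3.141, 0.001]
ft_force: [0.0, 0.3, 0.9]
grip_width: 0.009
```

```bash
cat >> h.py <<'E'
def togo(pos,Rt):
    "shift (tool axes, in 0.03 m units) and turn (4 deg units) from the measured pose to a target"
    from bench import ctrl
    s=ctrl.get_state();A=R.from_rotvec(s["tool_rot"])
    print("t",s["time"],"pos",s["position"],"F",s["ft_force"],"grip",s["grip_width"])
    print("shift/.03",A.inv().apply(np.array(pos)-s["position"])/.03,"turn/4deg",np.degrees((A.inv()*R.from_matrix(Rt)).as_rotvec())/4)
def tool(yaw,tilt=0): # tool x back, y left, z down; tilted so that the fingers point ahead
    return (R.from_euler("z",yaw)*R.from_euler("y",-tilt)).as_matrix()@np.diag([-1,1,-1.])
E
python3 - <<'E'
from h import *
from bench import cams
T=cams.get_image("top")
print("slide c",onz(T,(261.9,263.9),.009))
for n,p,z in(("front top edge",(340+290/5,220+335/5),.085),("L",(340+72/5,220+335/5),.085),("R",(340+505/5,220+335/5),.085),("pull outer",(340+170/5,220+505/5),.071),("pullL",(340+123/5,320),.071),("pullR",(340+217/5,320),.071),("beaker",(484,277),.04)): print(n,onz(T,np.array(p)-.5,z))
togo((.42,-.15,.2175),tool(0))
E
```

```text
slide c [0.5608 0.1634 0.009 ]
front top edge [ 0.4975 -0.2059  0.085 ]
L [ 0.4968 -0.0898  0.085 ]
R [ 0.4982 -0.3204  0.085 ]
pull outer [ 0.4071 -0.1429  0.071 ]
pullL [ 0.4096 -0.1178  0.071 ]
pullR [ 0.4099 -0.168   0.071 ]
beaker [ 0.5278 -0.4471  0.04  ]
t 2.0167 pos [0.4878 0.1908 0.2189] F [ 3.037  -5.2466  0.3432] grip 0.006437886616000379
shift/.03 [  2.1498 -11.3819   0.0812] turn/4deg [-0.0543  0.0586 -0.1381]
```

Emit:
move_arm:
  deltas:
    - {"linear": [0.19, -0.96, 0], "turn": [0, 0, 0], "claw": 1}
    - {"linear": [0.19, -0.96, 0], "turn": [0, 0, 0], "claw": 1}
    - {"linear": [0.19, -0.96, 0], "turn": [0, 0, 0], "claw": 1}
    - {"linear": [0.19, -0.96, 0], "turn": [0, 0, 0], "claw": 1}
    - {"linear": [0.19, -0.96, 0], "turn": [0, 0, 0], "claw": 1}
    - {"linear": [0.19, -0.96, 0], "turn": [0, 0, 0], "claw": 1}
    - {"linear": [0.19, -0.96, 0], "turn": [0, 0, 0], "claw": 1}
    - {"linear": [0.19, -0.96, 0], "turn": [0, 0, 0], "claw": 1}
    - {"linear": [0.19, -0.96, 0], "turn": [0, 0, 0], "claw": 1}
    - {"linear": [0.19, -0.96, 0], "turn": [0, 0, 0], "claw": 1}
    - {"linear": [0.19, -0.96, 0], "turn": [0, 0, 0], "claw": 1}
    - {"linear": [0.19, -0.96, 0], "turn": [0, 0, 0], "claw": 1}
    - {"linear": [0.6, 0, 0], "turn": [0, 0, 0], "claw": 1}
    - {"linear": [0.6, 0, 0], "turn": [0, 0, 0], "claw": 1}
    - {"linear": [0, 0, 0], "turn": [0, 0, 0], "claw": 1}
    - {"linear": [0, 0, 0], "turn": [0, 0, 0], "claw": 1}

```text
time: 3.35
position: [0.3777, -0.1455, 0.2187]
tool_rot: [0.001, 3.14, 0.001]
ft_force: [0.4, -0.6, 0.1]
grip_width: 0.005
```

Run:
```python
from h import *
from bench import ctrl
togo((.382,-.152,.075),tool(0)); print(ctrl.get_state()["joint_positions"])
```

```text
t 3.35 pos [ 0.3777 -0.1455  0.2187] F [ 0.3756 -0.5857  0.0879] grip 0.004825524008986328
shift/.03 [-0.1364 -0.2207  4.7885] turn/4deg [ 0.0131  0.0211 -0.013 ]
[-0.396  -0.2932  0.5866  2.0243  0.163   1.365   1.7072]
```

Emit:
move_arm:
  deltas:
    - {"linear": [-0.12, 0, 0.69], "turn": [0, 0, 0], "claw": 1}
    - {"linear": [-0.12, 0, 0.69], "turn": [0, 0, 0], "claw": 1}
    - {"linear": [0, 0, 0.69], "turn": [0, 0, 0], "claw": 1}
    - {"linear": [0, 0, 0.69], "turn": [0, 0, 0], "claw": 1}
    - {"linear": [0, 0, 0.69], "turn": [0, 0, 0], "claw": 1}
    - {"linear": [0, 0, 0.69], "turn": [0, 0, 0], "claw": 1}
    - {"linear": [0, 0, 0.69], "turn": [0, 0, 0], "claw": 1}
    - {"linear": [0, 0, 0], "turn": [0, 0, 0], "claw": 1}
    - {"linear": [0, 0, 0], "turn": [0, 0, 0], "claw": 1}

```text
time: 4.1
position: [0.3849, -0.1453, 0.0732]
tool_rot: [0.001, -3.139, 0.001]
ft_force: [0.6, 0.3, 0.1]
grip_width: 0.004
```

Emit:
move_arm:
  deltas:
    - {"linear": [-0.35, 0, 0], "turn": [0, 0, 0], "claw": 1}
    - {"linear": [-0.25, 0, 0], "turn": [0, 0, 0], "claw": 1}
    - {"linear": [-0.25, 0, 0], "turn": [0, 0, 0], "claw": 1}
    - {"linear": [-0.25, 0, 0], "turn": [0, 0, 0], "claw": 1}
    - {"linear": [-0.25, 0, 0], "turn": [0, 0, 0], "claw": 1}
    - {"linear": [-0.25, 0, 0], "turn": [0, 0, 0], "claw": 1}
    - {"linear": [-0.25, 0, 0], "turn": [0, 0, 0], "claw": 1}
    - {"linear": [-0.25, 0, 0], "turn": [0, 0, 0], "claw": 1}
    - {"linear": [0, 0, 0], "turn": [0, 0, 0], "claw": 1}
    - {"linear": [0, 0, 0], "turn": [0, 0, 0], "claw": 1}

```text
time: 4.93
position: [0.4482, -0.1456, 0.0734]
tool_rot: [-0.0, -3.141, 0.001]
ft_force: [-0.3, 0.2, -0.0]
grip_width: 0.008
```

Emit:
move_arm:
  deltas:
    - {"linear": [-0.15, 0, 0], "turn": [0, 0, 0], "claw": 1}
    - {"linear": [-0.15, 0, 0], "turn": [0, 0, 0], "claw": 1}
    - {"linear": [-0.1, 0, 0], "turn": [0, 0, 0], "claw": 1}

```text
time: 5.18
position: [0.4606, -0.1454, 0.0736]
tool_rot: [0.0, 3.141, 0.0]
ft_force: [-0.4, -0.5, 0.0]
grip_width: 0.007
```

Emit:
move_arm:
  deltas:
    - {"linear": [-0.1, 0, 0], "turn": [0, 0, 0], "claw": 1}
    - {"linear": [-0.1, 0, 0], "turn": [0, 0, 0], "claw": 1}

```text
time: 5.35
position: [0.4664, -0.1454, 0.0736]
tool_rot: [0.0, 3.142, 0.0]
ft_force: [-0.1, 0.6, 0.2]
grip_width: 0.004
```

Emit:
move_arm:
  deltas:
    - {"linear": [-0.1, 0, 0], "turn": [0, 0, 0], "claw": 1}
    - {"linear": [0, 0, 0], "turn": [0, 0, 0], "claw": 1}

```text
time: 5.52
position: [0.4697, -0.1455, 0.0736]
tool_rot: [-0.0, 3.141, -0.0]
ft_force: [-0.5, 0.0, 0.4]
grip_width: 0.003
```

Emit:
move_arm:
  deltas:
    - {"linear": [-0.1, 0, 0], "turn": [0, 0, 0], "claw": 1}
    - {"linear": [-0.1, 0, 0], "turn": [0, 0, 0], "claw": 1}
    - {"linear": [-0.1, 0, 0], "turn": [0, 0, 0], "claw": 1}

```text
time: 5.77
position: [0.4784, -0.1455, 0.0736]
tool_rot: [0.0, 3.141, 0.0]
ft_force: [0.0, -0.7, 0.1]
grip_width: 0.01
```

Run:
```python
from h import *
from bench import cams
T=cams.get_image("top")
for b in blobs(T,"blue",(345,270,400,325),5):
    q=np.array([onz(T,p,.075) for p in b[:,0]]);print(q.min(0),q.max(0))
S=cams.get_image("scene");cv2.imwrite("pics/d1.png",np.vstack([cv2.resize(T["image"][215:330,330:460],None,fx=4,fy=4)[:300],cv2.resize(S["image"][210:325,170:300],None,fx=4,fy=4)[:300]])[:,:,::-1])
```

```text
(no output)
```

View pics/d1.png

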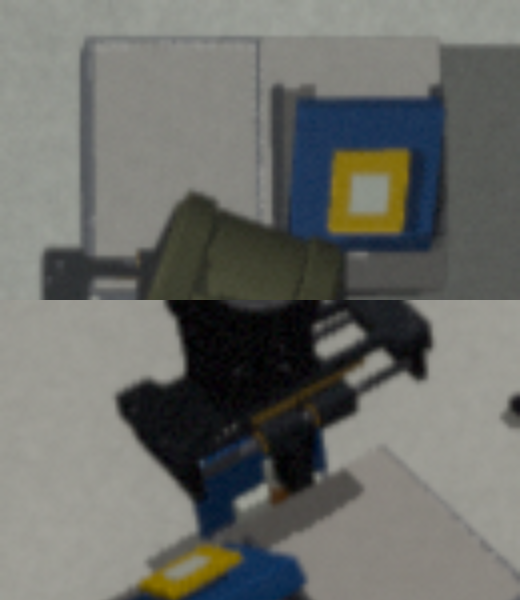

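Run:
```python
from h import *
from bench import cams,ctrl
s=ctrl.get_state();print(s["position"],s["ft_force"],s["joint_positions"])
D={n:cams.get_image(n) for n in("scene","top")}
def pr(d,p):
    q=np.linalg.inv(d["world_from_camera"])@np.r_[p,1];u=d["K"]@q[:3];return u[:2]/u[2]
t=s["position"]
for n,p in(("tip",t-[0,0,.022]),("tcp",t),("grip body",t+[0,0,.048]),("drawer TL open",[.4255,-.0907,.075]),("drawer TR open",[.4255,-.1947,.075]),("TR +60",[.4855,-.1947,.075]),("TL +60",[.4855,-.0907,.075])):
    print(n,pr(D["scene"],np.array(p)),pr(D["top"],np.array(p)))
for b in blobs(D["scene"],"blue",(190,215,280,265),5): print(cv2.boundingRect(b))
cv2.imwrite("pics/d2.png",cv2.resize(D["scene"]["image"][195:285,190:290],None,fx=7,fy=6,interpolation=cv2.INTER_CUBIC)[:,:,::-1])
```

```text
[ 0.4786 -0.1455  0.0736] [ 0.1889 -0.3974 -0.1598] [-0.4064  0.1467  0.6978  2.0077 -0.1101  1.0234  1.9144]
tip [244.3685 262.144 ] [373.8183 293.7561]
tcp [243.469  256.5792] [374.4795 293.5791]
grip body [241.4303 243.9679] [375.9844 293.1763]
drawer TL open [249.4353 235.9527] [354.0256 313.4682]
drawer TR open [216.859  253.4983] [393.0484 313.6935]
TR +60 [228.9659 266.5634] [392.9179 291.1066]
TL +60 [261.9197 248.1681] [354.0475 290.8766]
(219, 248, 18, 17)
(221, 244, 11, 7)
(248, 242, 3, 11)
```

View pics/d2.png

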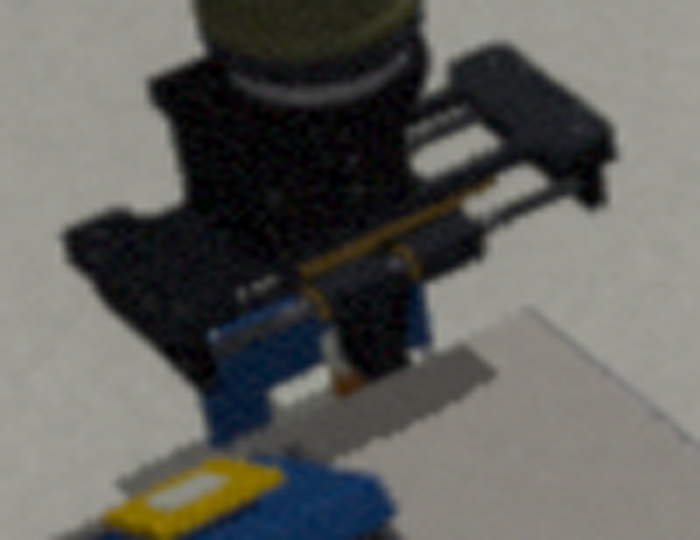

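Picture 9 shows the fingers apparently inside the drawer's outline, with the blue front still near scene (219–251, 242–265). It has hardly moved, and no force was felt. I'll lift clear and re-measure.

Emit:
move_arm:
  deltas:
    - {"linear": [0, 0, -0.5], "turn": [0, 0, 0], "claw": 1}
    - {"linear": [0, 0, -1], "turn": [0, 0, 0], "claw": 1}
    - {"linear": [0, 0, -1], "turn": [0, 0, 0], "claw": 1}
    - {"linear": [0, 0, -1], "turn": [0, 0, 0], "claw": 1}
    - {"linear": [0, 0.9, -1], "turn": [0, 0, 0], "claw": 1}
    - {"linear": [0, 0.9, 0], "turn": [0, 0, 0], "claw": 1}
    - {"linear": [0, 0.9, 0], "turn": [0, 0, 0], "claw": 1}
    - {"linear": [0, 0.9, 0], "turn": [0, 0, 0], "claw": 1}
    - {"linear": [0, 0.9, 0], "turn": [0, 0, 0], "claw": 1}
    - {"linear": [0, 0.9, 0], "turn": [0, 0, 0], "claw": 1}

```text
time: 6.8
position: [0.4778, 0.0177, 0.2087]
tool_rot: [0.001, 3.141, 0.001]
ft_force: [-0.1, 0.9, -0.3]
grip_width: 0.007
```

Run:
```python
from h import *
from bench import cams,ctrl
print(ctrl.get_state()["position"])
D={n:cams.get_image(n) for n in("scene","top")}
for b in blobs(D["top"],"blue",(345,270,400,325),5):
    q=np.array([onz(D["top"],p,.075) for p in b[:,0]]);print("top",q.min(0),q.max(0))
for b in blobs(D["scene"],"blue",(190,215,280,265),5):
    r=cv2.boundingRect(b);print(r)
S,T=D["scene"]["image"],D["top"]["image"]
cv2.imwrite("pics/d3.png",np.hstack([cv2.resize(T[240:330,340:440],(400,400)),cv2.resize(S[220:300,190:270],(400,400))])[:,:,::-1])
```

```text
[0.4778 0.0177 0.2087]
top [ 0.4242 -0.1919  0.075 ] [ 0.4299 -0.0933  0.075 ]
(218, 237, 33, 28)
```

View pics/d3.png

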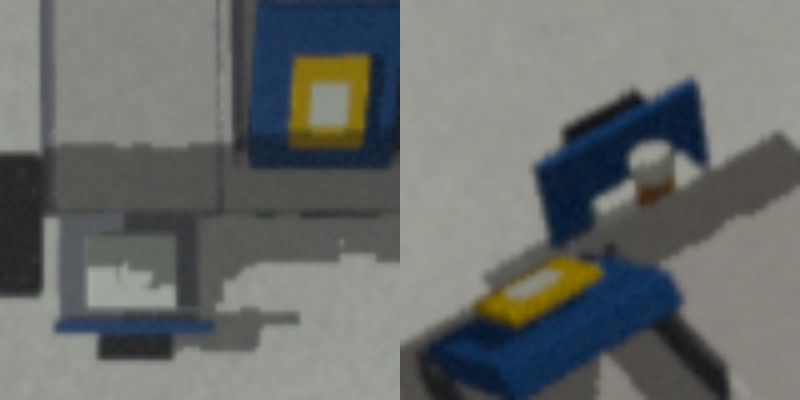

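The drawer is untouched, with its front still at x≈0.425. The fingers may end higher than expected, so I'll check where the tips project against the open bench.

Run:
```python
from h import *
from bench import cams,ctrl
s=ctrl.get_state();t=s["position"];d=cams.get_image("scene")
def pr(p):
    q=np.linalg.inv(d["world_from_camera"])@np.r_[p,1];u=d["K"]@q[:3];return u[:2]/u[2]
for dz in(.05,.02,0,-.022,-.04): print(dz,pr(t+[0,0,dz]))
u=pr(t).round().astype(int);g=cv2.cvtColor(d["image"],cv2.COLOR_RGB2GRAY)
print(u-[10,14]);print(g[u[1]-14:u[1]+20,u[0]-10:u[0]+14])
```

```text
0.05 [290.6803 175.9869]
0.02 [291.173  185.2371]
0 [291.4925 191.2347]
-0.022 [291.836  197.6818]
-0.04 [292.111  202.8435]
[281 177]
[[ 47  60  54  64  35  29  36  39  21  15  20  14  13  18  16   9  55 142
  154 152 153 154 153 154]
 [ 54  89  92 111  50  12  24  19  16  12  10   4   4   8  14  10  64 145
  155 154 154 154 153 154]
 [ 97 133 137 138  68  18  14  12  12   6   6  14  14   5  12  20  69 145
  154 156 154 155 155 155]
 [139 148 151 149  93  32  13   5  12   7  10   4  13  15  13  21  82 148
  156 155 153 153 156 155]
 [151 153 152 150 116  46   9  12   5   9  13   1  13  16  11  33 104 151
  154 153 153 154 153 154]
 [153 153 154 153 140  64  20   9   7   2  13  13   9   5  12  44 117 151
  155 155 154 155 153 155]
 [153 154 154 155 150  79  22   3   8   0   7  11   4  13  13  52 127 152
  155 154 155 156 156 155]
 [154 154 153 154 150  81  27  10   2   9   5  11   8  17   5  48 133 151
  155 154 155 155 155 156]
 [153 155 151 154 148  84  30   6   6  11   9  16  15   7  12  50 132 151
  156 154 154 154 154 158]
 [152 151 152 154 150  94  27   0   1   5   3   6  13  1
[... 1769 characters left out ...]
51 151 153 153 154 156 156 156 156 156 156 157 157 158 156 155 156
  156 155 156 157 158 158]
 [152 153 153 153 153 154 155 155 155 155 158 156 156 159 157 157 156 155
  156 156 156 156 157 157]
 [152 153 152 151 154 157 154 155 155 154 157 156 157 156 158 157 158 156
  156 158 155 155 154 154]
 [154 153 152 154 156 157 154 155 155 156 157 156 156 155 156 157 159 159
  158 158 158 157 157 156]
 [155 152 151 153 155 156 155 157 157 155 157 155 153 155 156 158 156 158
  157 159 160 156 157 157]
 [154 154 153 154 154 154 153 156 157 156 157 155 153 153 154 156 158 157
  158 158 158 159 156 158]
 [152 153 154 153 154 156 154 155 156 155 155 154 155 153 157 155 157 159
  157 159 158 157 157 156]]
```

The visible tips sit about 30 mm above where TCP+22 mm should project. I'll settle that by touching the bench at a free spot, (0.45, 0.02).

Emit:
move_arm:
  deltas:
    - {"linear": [0.9, 0.2, 0], "turn": [0, 0, 0], "claw": 1}
    - {"linear": [0, 0, 1], "turn": [0, 0, 0], "claw": 1}
    - {"linear": [0, 0, 1], "turn": [0, 0, 0], "claw": 1}
    - {"linear": [0, 0, 1], "turn": [0, 0, 0], "claw": 1}
    - {"linear": [0, 0, 1], "turn": [0, 0, 0], "claw": 1}
    - {"linear": [0, 0, 1], "turn": [0, 0, 0], "claw": 1}
    - {"linear": [0, 0, 0.4], "turn": [0, 0, 0], "claw": 1}
    - {"linear": [0, 0, 0], "turn": [0, 0, 0], "claw": 1}

```text
time: 7.62
position: [0.4482, 0.0205, 0.0436]
tool_rot: [-0.004, -3.135, 0.004]
ft_force: [-0.7, -0.7, 0.8]
grip_width: 0.003
```

Emit:
move_arm:
  deltas:
    - {"linear": [0, 0, 0.2], "turn": [0, 0, 0], "claw": 1}
    - {"linear": [0, 0, 0.2], "turn": [0, 0, 0], "claw": 1}
    - {"linear": [0, 0, 0.15], "turn": [0, 0, 0], "claw": 1}
    - {"linear": [0, 0, 0.1], "turn": [0, 0, 0], "claw": 1}
    - {"linear": [0, 0, 0], "turn": [0, 0, 0], "claw": 1}

```text
time: 8.03
position: [0.4511, 0.0225, 0.027]
tool_rot: [0.0, 3.141, 0.0]
ft_force: [0.7, 0.4, -0.3]
grip_width: 0.007
```

Emit:
move_arm:
  deltas:
    - {"linear": [0, 0, 0.08], "turn": [0, 0, 0], "claw": 1}
    - {"linear": [0, 0, 0.08], "turn": [0, 0, 0], "claw": 1}
    - {"linear": [0, 0, 0], "turn": [0, 0, 0], "claw": 1}

```text
time: 8.28
position: [0.451, 0.0226, 0.022]
tool_rot: [-0.0, -3.141, -0.0]
ft_force: [0.4, 0.1, -0.4]
grip_width: 0.005
```

Emit:
move_arm:
  deltas:
    - {"linear": [0, 0, 0.1], "turn": [0, 0, 0], "claw": 1}
    - {"linear": [0, 0, 0], "turn": [0, 0, 0], "claw": 1}

```text
time: 8.45
position: [0.4509, 0.0225, 0.0189]
tool_rot: [-0.0, -3.141, 0.0]
ft_force: [-0.9, -0.1, -1.6]
grip_width: 0.004
```

Emit:
move_arm:
  deltas:
    - {"linear": [0, 0, 0.1], "turn": [0, 0, 0], "claw": 1}
    - {"linear": [0, 0, 0.1], "turn": [0, 0, 0], "claw": 1}
    - {"linear": [0, 0, 0], "turn": [0, 0, 0], "claw": 1}

```text
time: 8.7
position: [0.4506, 0.0225, 0.0126]
tool_rot: [-0.0, -3.141, 0.0]
ft_force: [-0.6, 1.4, -0.8]
grip_width: 0.006
```

Emit:
move_arm:
  deltas:
    - {"linear": [0, 0, 0.1], "turn": [0, 0, 0], "claw": 1}
    - {"linear": [0, 0, 0.1], "turn": [0, 0, 0], "claw": 1}
    - {"linear": [0, 0, 0], "turn": [0, 0, 0], "claw": 1}

```text
time: 8.95
position: [0.4506, 0.0224, 0.0066]
tool_rot: [-0.0, -3.141, 0.0]
ft_force: [-0.8, -0.3, 0.2]
grip_width: 0.007
```

Emit:
move_arm:
  deltas:
    - {"linear": [0, 0, 0.1], "turn": [0, 0, 0], "claw": 1}
    - {"linear": [0, 0, 0.1], "turn": [0, 0, 0], "claw": 1}
    - {"linear": [0, 0, 0], "turn": [0, 0, 0], "claw": 1}

```text
time: 9.2
position: [0.4507, 0.0225, 0.0007]
tool_rot: [-0.0, -3.141, 0.0]
ft_force: [0.3, -0.6, -0.8]
grip_width: 0.004
```

Emit:
move_arm:
  deltas:
    - {"linear": [0, 0, 0.1], "turn": [0, 0, 0], "claw": 1}
    - {"linear": [0, 0, 0.1], "turn": [0, 0, 0], "claw": 1}
    - {"linear": [0, 0, 0], "turn": [0, 0, 0], "claw": 1}

```text
time: 9.45
position: [0.4514, 0.0226, -0.0037]
tool_rot: [-0.0, -3.141, -0.001]
ft_force: [-3.7, -0.0, 13.6]
grip_width: 0.007
```

Contact came at reported TCP z ≈ -0.003 instead of +0.022, a mismatch of about 25 mm. Measuring the tip's true horizontal place at z=0 shows whether x and y are off too.

Run:
```python
from h import *
from bench import cams,ctrl
s=ctrl.get_state();t=s["position"];d=cams.get_image("scene");print(t,s["ft_force"],s["joint_positions"])
q=np.linalg.inv(d["world_from_camera"])@np.r_[t[:2],0,1];u=d["K"]@q[:3];u=u[:2]/u[2];print("pred tip px",u)
u=u.round().astype(int);g=d["image"]
cv2.imwrite("pics/e1.png",cv2.resize(g[u[1]-40:u[1]+20,u[0]-40:u[0]+40],None,fx=10,fy=10,interpolation=cv2.INTER_CUBIC)[:,:,::-1]);print(u-40)
```

```text
[ 0.4514  0.0226 -0.0037] [-3.7368 -0.0157 13.6394] [-0.5899  0.157   0.5116  2.1692 -0.1041  0.8385  1.5567]
pred tip px [289.2588 241.5401]
[249 202]
```

View pics/e1.png

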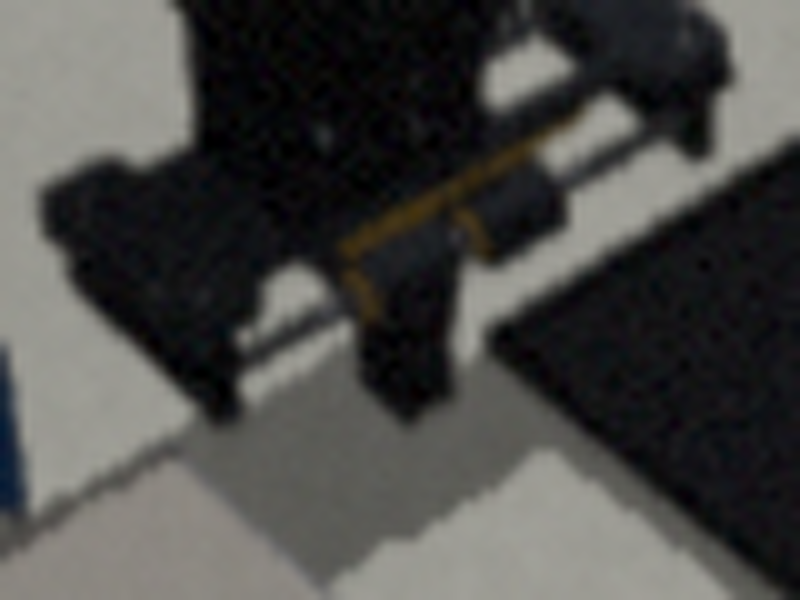

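Contact is confirmed. The tip corner at px (289.5,244) matches x and y to a few mm, so the tips point down about 3 mm above the reported TCP z, and I'll correct for that. Back to the drawer, lower this time.

Emit:
move_arm:
  deltas:
    - {"linear": [0, 0, -1], "turn": [0, 0, 0], "claw": 1}
    - {"linear": [0, 0, -1], "turn": [0, 0, 0], "claw": 1}
    - {"linear": [0, 0, -1], "turn": [0, 0, 0], "claw": 1}
    - {"linear": [0.2, 0, -1], "turn": [0, 0, 0], "claw": 1}
    - {"linear": [0.35, -0.93, 0], "turn": [0, 0, 0], "claw": 1}
    - {"linear": [0.35, -0.93, 0], "turn": [0, 0, 0], "claw": 1}
    - {"linear": [0.35, -0.93, 0], "turn": [0, 0, 0], "claw": 1}
    - {"linear": [0.35, -0.93, 0], "turn": [0, 0, 0], "claw": 1}
    - {"linear": [0.35, -0.93, 0], "turn": [0, 0, 0], "claw": 1}
    - {"linear": [0.35, -0.93, 0], "turn": [0, 0, 0], "claw": 1}
    - {"linear": [0, 0, 0], "turn": [0, 0, 0], "claw": 1}
    - {"linear": [0, 0, 0.65], "turn": [0, 0, 0], "claw": 1}
    - {"linear": [0, 0, 0.65], "turn": [0, 0, 0], "claw": 1}
    - {"linear": [0, 0, 0.65], "turn": [0, 0, 0], "claw": 1}
    - {"linear": [0, 0, 0.65], "turn": [0, 0, 0], "claw": 1}
    - {"linear": [0, 0, 0], "turn": [0, 0, 0], "claw": 1}

```text
time: 10.83
position: [0.3793, -0.1441, 0.0344]
tool_rot: [-0.001, -3.135, -0.0]
ft_force: [-0.1, 0.7, 0.2]
grip_width: 0.002
```

Emit:
move_arm:
  deltas:
    - {"linear": [-0.35, 0, 0], "turn": [0, 0, 0], "claw": 1}
    - {"linear": [-0.25, 0, 0], "turn": [0, 0, 0], "claw": 1}
    - {"linear": [-0.25, 0, 0], "turn": [0, 0, 0], "claw": 1}
    - {"linear": [-0.25, 0, 0], "turn": [0, 0, 0], "claw": 1}
    - {"linear": [-0.25, 0, 0], "turn": [0, 0, 0], "claw": 1}
    - {"linear": [-0.25, 0, 0], "turn": [0, 0, 0], "claw": 1}
    - {"linear": [-0.25, 0, 0], "turn": [0, 0, 0], "claw": 1}
    - {"linear": [-0.25, 0, 0], "turn": [0, 0, 0], "claw": 1}

```text
time: 11.5
position: [0.446, -0.1445, 0.0374]
tool_rot: [-0.0, 3.141, 0.001]
ft_force: [-2.6, 3.1, -0.4]
grip_width: 0.007
```

Emit:
move_arm:
  deltas:
    - {"linear": [-0.2, 0, 0], "turn": [0, 0, 0], "claw": 1}
    - {"linear": [-0.2, 0, 0], "turn": [0, 0, 0], "claw": 1}

```text
time: 11.67
position: [0.4576, -0.1448, 0.0373]
tool_rot: [0.0, -3.141, -0.0]
ft_force: [-18.0, 0.6, 8.3]
grip_width: 0.007
```

Emit:
move_arm:
  deltas:
    - {"linear": [-0.1, 0, 0], "turn": [0, 0, 0], "claw": 1}
    - {"linear": [-0.1, 0, 0], "turn": [0, 0, 0], "claw": 1}

```text
time: 11.83
position: [0.4572, -0.1449, 0.0364]
tool_rot: [-0.001, -3.128, -0.004]
ft_force: [-24.3, 2.8, 18.6]
grip_width: 0.002
```

Emit:
move_arm:
  deltas:
    - {"linear": [0.2, 0, 0], "turn": [0, 0, 0], "claw": 1}
    - {"linear": [0.6, 0, 0], "turn": [0, 0, 0], "claw": 1}
    - {"linear": [0, 0, -1], "turn": [0, 0, 0], "claw": 0}
    - {"linear": [0, 0, -1], "turn": [0, 0, 0], "claw": 0}
    - {"linear": [0, 0, -1], "turn": [0, 0, 0], "claw": 0}
    - {"linear": [0, 0.5, -1], "turn": [0, 0, 0], "claw": 0}
    - {"linear": [0, 1, -1], "turn": [0, 0, 0], "claw": 0}
    - {"linear": [-0.5, 1, 0], "turn": [0, 0, 0], "claw": 0}
    - {"linear": [-0.5, 1, 0], "turn": [0, 0, 0], "claw": 0}
    - {"linear": [-0.5, 1, 0], "turn": [0, 0, 0], "claw": 0}
    - {"linear": [-0.5, 1, 0], "turn": [0, 0, 0], "claw": 0}
    - {"linear": [-0.5, 1, 0], "turn": [0, 0, 0], "claw": 0}
    - {"linear": [0, 0, 0], "turn": [0, 0, 0], "claw": 0}

```text
time: 12.92
position: [0.5175, 0.0573, 0.1871]
tool_rot: [-0.013, 3.137, 0.004]
ft_force: [-0.6, 0.3, 1.4]
grip_width: 0.755
```

Run:
```python
from h import *
from bench import cams,ctrl
D={n:cams.get_image(n) for n in("scene","top")}
for b in blobs(D["top"],"blue",(345,270,400,325),5):
    q=np.array([onz(D["top"],p,.075) for p in b[:,0]]);print("top blue",q.min(0),q.max(0))
g=cv2.cvtColor(D["top"]["image"],cv2.COLOR_RGB2GRAY);print("col 374 rows 280-300",g[280:300,374].tolist())
for b in blobs(D["scene"],"blue",(190,215,280,275),5): print("scene blue",cv2.boundingRect(b))
# slide: yaw .04, true tip z 15 mm above floor-> bar from 9 to 49 mm above the bench
togo((.5608,.1634,.12),tool(.04))
```

```text
top blue [ 0.488  -0.1923  0.075 ] [ 0.4938 -0.0906  0.075 ]
col 374 rows 280-300 [84, 83, 89, 86, 90, 123, 131, 94, 66, 59, 52, 42, 41, 42, 42, 42, 72, 134, 149, 151]
scene blue (230, 271, 14, 4)
t 13.0167 pos [0.5155 0.0506 0.187 ] F [ 0.0723 -0.9802  0.4467] grip 0.8443810978735745
shift/.03 [-1.5132  3.7596  2.2312] turn/4deg [-0.0145  0.0285 -0.5411]
```

The drawer is shut: its front moved from 0.424 to 0.488, against the case at 0.4975, with a hard stop felt. Now the slide.

Emit:
move_arm:
  deltas:
    - {"linear": [0, 0, 0], "turn": [0, 0, -0.54], "claw": 0}
    - {"linear": [-0.38, 0.94, 0.5], "turn": [0, 0, 0], "claw": 0}
    - {"linear": [-0.38, 0.94, 0.5], "turn": [0, 0, 0], "claw": 0}
    - {"linear": [-0.38, 0.94, 0.5], "turn": [0, 0, 0], "claw": 0}
    - {"linear": [-0.38, 0.94, 0.5], "turn": [0, 0, 0], "claw": 0}
    - {"linear": [0, 0, 0.2], "turn": [0, 0, 0], "claw": 0}
    - {"linear": [0, 0, 0], "turn": [0, 0, 0], "claw": 0}
    - {"linear": [0, 0, 0], "turn": [0, 0, 0], "claw": 0}

```text
time: 13.68
position: [0.5559, 0.1617, 0.1209]
tool_rot: [-0.055, 3.141, -0.002]
ft_force: [0.0, 0.4, 0.9]
grip_width: 1.001
```

Run:
```python
from h import *
togo((.5608,.1634,.011),tool(.04))
```

```text
t 13.6833 pos [0.5559 0.1617 0.1209] F [0.0479 0.3975 0.9021] grip 1.0006461105170574
shift/.03 [-0.1648  0.0552  3.6622] turn/4deg [-0.02    0.0057 -0.0671]
```

Descend, then close with a firm grip of 25 N.

Emit:
move_arm:
  deltas:
    - {"linear": [-0.16, 0.05, 0.8], "turn": [0, 0, 0], "claw": 0}
    - {"linear": [0, 0, 0.8], "turn": [0, 0, 0], "claw": 0}
    - {"linear": [0, 0, 0.8], "turn": [0, 0, 0], "claw": 0}
    - {"linear": [0, 0, 0.6], "turn": [0, 0, 0], "claw": 0}
    - {"linear": [0, 0, 0.3], "turn": [0, 0, 0], "claw": 0}
    - {"linear": [0, 0, 0.2], "turn": [0, 0, 0], "claw": 0}
    - {"linear": [0, 0, 0.1], "turn": [0, 0, 0], "claw": 0}
    - {"linear": [0, 0, 0], "turn": [0, 0, 0], "claw": 0}

```text
time: 14.35
position: [0.5609, 0.1651, 0.0135]
tool_rot: [-0.057, 3.14, 0.001]
ft_force: [0.9, -0.8, 0.1]
grip_width: 1.004
```

Emit:
move_arm:
  deltas:
    - {"linear": [0, 0, 0], "turn": [0, 0, 0], "claw": 1}
    - {"linear": [0, 0, 0], "turn": [0, 0, 0], "claw": 1}
    - {"linear": [0, 0, 0], "turn": [0, 0, 0], "claw": 1}
    - {"linear": [0, 0, 0], "turn": [0, 0, 0], "claw": 1}
    - {"linear": [0, 0, 0], "turn": [0, 0, 0], "claw": 1}
    - {"linear": [0, 0, 0], "turn": [0, 0, 0], "claw": 1}
    - {"linear": [0, 0, 0], "turn": [0, 0, 0], "claw": 1}
    - {"linear": [0, 0, 0], "turn": [0, 0, 0], "claw": 1}
    - {"linear": [0, 0, 0], "turn": [0, 0, 0], "claw": 1}
    - {"linear": [0, 0, 0], "turn": [0, 0, 0], "claw": 1}
  grip_force: 25

```text
time: 15.18
position: [0.5602, 0.1657, 0.0127]
tool_rot: [0.059, -3.141, 0.0]
ft_force: [-0.2, -0.4, -1.1]
grip_width: 0.324
```

Emit:
move_arm:
  deltas:
    - {"linear": [0, 0, 0], "turn": [0, 0, 0], "claw": 1}
    - {"linear": [0, 0, 0], "turn": [0, 0, 0], "claw": 1}
    - {"linear": [0, 0, 0], "turn": [0, 0, 0], "claw": 1}
    - {"linear": [0, 0, 0], "turn": [0, 0, 0], "claw": 1}
    - {"linear": [0, 0, 0], "turn": [0, 0, 0], "claw": 1}

```text
time: 15.6
position: [0.5602, 0.1655, 0.0127]
tool_rot: [-0.059, 3.141, -0.0]
ft_force: [-1.2, -0.4, 0.2]
grip_width: 0.162
```

Emit:
move_arm:
  deltas:
    - {"linear": [0, 0, -0.3], "turn": [0, 0, 0], "claw": 1}
    - {"linear": [0, 0, -0.6], "turn": [0, 0, 0], "claw": 1}
    - {"linear": [0, 0, -0.8], "turn": [0, 0, 0], "claw": 1}
    - {"linear": [0, 0, -0.8], "turn": [0, 0, 0], "claw": 1}
    - {"linear": [0, 0, -0.8], "turn": [0, 0, 0], "claw": 1}
    - {"linear": [0, 0, -0.8], "turn": [0, 0, 0], "claw": 1}
    - {"linear": [0, 0, -0.8], "turn": [0, 0, 0], "claw": 1}
    - {"linear": [0, 0, -0.5], "turn": [0, 0, 0], "claw": 1}
    - {"linear": [0, 0, 0], "turn": [0, 0, 0], "claw": 1}
    - {"linear": [0, 0, 0], "turn": [0, 0, 0], "claw": 1}

```text
time: 16.43
position: [0.5606, 0.1659, 0.1758]
tool_rot: [-0.059, 3.139, 0.002]
ft_force: [0.6, -0.4, -1.6]
grip_width: 0.159
```

Gripped at 14 mm and lifted. At the grasp, the slide's underside was 8.7 mm beyond the reported TCP. Tilting now.

Run:
```python
from h import *
togo((.56,.166,.25),tool(.01,.635))
```

```text
t 16.4333 pos [0.5606 0.1659 0.1758] F [ 0.6014 -0.4222 -1.5859] grip 0.15898062510374458
shift/.03 [ 0.0161  0.0072 -2.4748] turn/4deg [ 0.1422 -9.0687  0.3759]
```

Emit:
move_arm:
  deltas:
    - {"linear": [0, 0, -0.8], "turn": [0, 0, 0], "claw": 1}
    - {"linear": [0, 0, -0.8], "turn": [0, 0, 0], "claw": 1}
    - {"linear": [0, 0, -0.8], "turn": [0, 0, 0], "claw": 1}
    - {"linear": [0, 0, 0], "turn": [0, -0.91, 0.04], "claw": 1}
    - {"linear": [0, 0, 0], "turn": [0, -0.91, 0.04], "claw": 1}
    - {"linear": [0, 0, 0], "turn": [0, -0.91, 0.04], "claw": 1}
    - {"linear": [0, 0, 0], "turn": [0, -0.91, 0.04], "claw": 1}
    - {"linear": [0, 0, 0], "turn": [0, -0.91, 0.04], "claw": 1}
    - {"linear": [0, 0, 0], "turn": [0, -0.91, 0.04], "claw": 1}
    - {"linear": [0, 0, 0], "turn": [0, -0.91, 0.04], "claw": 1}
    - {"linear": [0, 0, 0], "turn": [0, -0.91, 0.04], "claw": 1}
    - {"linear": [0, 0, 0], "turn": [0, -0.91, 0.04], "claw": 1}
    - {"linear": [0, 0, 0], "turn": [0, -0.91, 0.04], "claw": 1}
    - {"linear": [0, 0, 0], "turn": [0, 0, 0], "claw": 1}
    - {"linear": [0, 0, 0], "turn": [0, 0, 0], "claw": 1}

```text
time: 17.68
position: [0.5588, 0.1651, 0.2446]
tool_rot: [-0.012, 2.51, 0.013]
ft_force: [0.3, 0.2, -2.1]
grip_width: 0.155
```

Run:
```python
from h import *
from bench import ctrl,cams
togo((.505,-.262,.24),tool(.01,.635)); s=ctrl.get_state();print(s["joint_positions"])
t=s["position"];A=R.from_rotvec(s["tool_rot"]);S=cams.get_image("scene");T=cams.get_image("top")
def pr(d,p):
    q=np.linalg.inv(d["world_from_camera"])@np.r_[p,1];u=d["K"]@q[:3];return u[:2]/u[2]
# orange band centre: slide x about +33 mm of 76 (tool -x), top face 5 mm above underside
u=pr(S,t).astype(int); 
for d,n in((S,"scene"),(T,"top")):
    for nm,base,k in(("A",t,.0087),("B",t+[0,0,.025],.0337)):
        P=[base+A.apply([-x,y,k-.005*f]) for x in(.038,.028) for y in(.028,-.028) for f in (1,)]
        P2=[base+A.apply([-.038,y,k]) for y in(.028,-.028)]
        print(n,nm,np.round([pr(d,p) for p in P+P2],1).tolist())
    u=pr(d,t).astype(int)
    for b in blobs(d,"orange",(u[0]-50,u[1]-50,u[0]+50,u[1]+50),8):
        r=cv2.minAreaRect(b);print("seen",cv2.contourArea(b),r[0],np.round(cv2.boxPoints(r),1).tolist())
```

```text
t 17.6833 pos [0.5588 0.1651 0.2446] F [ 0.2721  0.2406 -2.1183] grip 0.15483791465006552
shift/.03 [  1.6204 -14.2156  -1.1119] turn/4deg [ 0.0953 -0.0533 -0.032 ]
[-0.8163 -0.2707  0.259   2.1388  0.544   0.7706  0.7338]
scene A [[371.4, 168.9], [355.2, 177.9], [369.0, 169.2], [352.9, 178.2], [372.1, 170.7], [355.9, 179.7]]
scene B [[375.6, 170.1], [359.4, 179.2], [373.2, 170.4], [357.0, 179.5], [376.3, 171.9], [360.1, 181.1]]
top A [[239.0, 243.7], [262.5, 243.6], [239.3, 247.3], [262.7, 247.2], [239.2, 242.6], [262.6, 242.5]]
top B [[238.7, 237.3], [262.3, 237.2], [239.0, 240.9], [262.5, 240.8], [239.0, 236.3], [262.4, 236.2]]
seen 67.0 (251.0, 246.0) [[240.0, 244.0], [262.0, 244.0], [262.0, 248.0], [240.0, 248.0]]
```

The top view fits hypothesis A: the band is seen at row 246 and predicted at 245.4 (B gives 239), so the offset lies along the tool axis. Moving over the window.

Emit:
move_arm:
  deltas:
    - {"linear": [0.11, -0.95, -0.07], "turn": [0, 0, 0], "claw": 1}
    - {"linear": [0.11, -0.95, -0.07], "turn": [0, 0, 0], "claw": 1}
    - {"linear": [0.11, -0.95, -0.07], "turn": [0, 0, 0], "claw": 1}
    - {"linear": [0.11, -0.95, -0.07], "turn": [0, 0, 0], "claw": 1}
    - {"linear": [0.11, -0.95, -0.07], "turn": [0, 0, 0], "claw": 1}
    - {"linear": [0.11, -0.95, -0.07], "turn": [0, 0, 0], "claw": 1}
    - {"linear": [0.11, -0.95, -0.07], "turn": [0, 0, 0], "claw": 1}
    - {"linear": [0.11, -0.95, -0.07], "turn": [0, 0, 0], "claw": 1}
    - {"linear": [0.11, -0.95, -0.07], "turn": [0, 0, 0], "claw": 1}
    - {"linear": [0.11, -0.95, -0.07], "turn": [0, 0, 0], "claw": 1}
    - {"linear": [0.11, -0.95, -0.07], "turn": [0, 0, 0], "claw": 1}
    - {"linear": [0.11, -0.95, -0.07], "turn": [0, 0, 0], "claw": 1}
    - {"linear": [0.11, -0.95, -0.07], "turn": [0, 0, 0], "claw": 1}
    - {"linear": [0.11, -0.95, -0.07], "turn": [0, 0, 0], "claw": 1}
    - {"linear": [0.11, -0.9, -0.07], "turn": [0, 0, 0], "claw": 1}
    - {"linear": [0, 0, 0], "turn": [0, 0, 0], "claw": 1}
    - {"linear": [0, 0, 0], "turn": [0, 0, 0], "claw": 1}

```text
time: 19.2
position: [0.5407, -0.2103, 0.234]
tool_rot: [-0.006, 2.527, 0.014]
ft_force: [0.2, -0.3, -0.6]
grip_width: 0.157
```

```bash
cat >> h.py <<'E'
def pr(d,p):
    q=np.linalg.inv(d["world_from_camera"])@np.r_[p,1];u=d["K"]@q[:3];return u[:2]/u[2]
W=np.array([.5565,-.262,.1487])
def check(gap,corr=(0,0)):
    "to go until the slide's underside is gap m off the window; compare the orange band with its prediction"
    from bench import ctrl,cams
    Rt=tool(.01,.635);zt=Rt[:,2]
    togo(W-zt*(gap+.0087)-Rt[:,0]*.001+Rt[:,:2]@np.array(corr),Rt)
    s=ctrl.get_state();t=s["position"];A=R.from_rotvec(s["tool_rot"]);print("j",s["joint_positions"])
    for n,lo in(("top",35),("scene",40)):
        d=cams.get_image(n)
        P=[pr(d,t+A.apply([-x,y,.0037])) for x,y in((.038,.028),(.038,-.028),(.028,-.028),(.028,.028))]
        u=pr(d,t).astype(int);print(n,"pred",np.round(np.mean(P,0),1),np.round(P,1).tolist())
        for b in blobs(d,"orange",(u[0]-lo,u[1]-lo,u[0]+lo,u[1]+lo),8):
            r=cv2.minAreaRect(b);print(" seen",cv2.contourArea(b),np.round(r[0],1),np.round(cv2.boxPoints(r),1).tolist())
E
python3 -c "
from h import *
check(.04)"
```

```text
t 19.2 pos [ 0.5407 -0.2103  0.234 ] F [ 0.2096 -0.2874 -0.6143] grip 0.15675169335509506
shift/.03 [ 1.2111 -1.7421  0.9852] turn/4deg [ 0.0783 -0.2926 -0.0975]
j [ 0.2187 -0.2263  0.2601  2.1198 -0.347   0.7224  2.2652]
top pred [407.2 254.2] [[395.7, 252.4], [419.0, 252.4], [418.7, 256.0], [395.5, 256.0]]
 seen 70.0 [407. 255.] [[396.0, 253.0], [418.0, 253.0], [418.0, 257.0], [396.0, 257.0]]
scene pred [233.  239.9] [[244.3, 234.2], [223.3, 245.8], [221.7, 245.6], [242.6, 234.1]]
```

Emit:
move_arm:
  deltas:
    - {"linear": [0.4, -0.58, 0], "turn": [0.03, -0.1, -0.03], "claw": 1}
    - {"linear": [0.4, -0.58, 0], "turn": [0.03, -0.1, -0.03], "claw": 1}
    - {"linear": [0.4, -0.58, 0.2], "turn": [0.02, -0.1, -0.03], "claw": 1}
    - {"linear": [0, 0, 0.3], "turn": [0, 0, 0], "claw": 1}
    - {"linear": [0, 0, 0.3], "turn": [0, 0, 0], "claw": 1}
    - {"linear": [0, 0, 0], "turn": [0, 0, 0], "claw": 1}
    - {"linear": [0, 0, 0], "turn": [0, 0, 0], "claw": 1}

```text
time: 19.88
position: [0.5267, -0.2579, 0.1925]
tool_rot: [-0.021, 2.507, 0.007]
ft_force: [-0.4, 0.4, 0.0]
grip_width: 0.165
```

```bash
python3 -c "
from h import *
check(.02)"
```

```text
t 19.8833 pos [ 0.5267 -0.2579  0.1925] F [-0.3601  0.4379  0.0481] grip 0.1647290055587115
shift/.03 [ 0.0345 -0.1484  0.8065] turn/4deg [ 0.0549 -0.0132  0.0745]
j [ 0.2065 -0.1635  0.404   2.1598 -0.4944  0.6655  2.53  ]
top pred [424.1 261.5] [[413.0, 259.9], [435.6, 259.6], [435.3, 263.1], [412.7, 263.3]]
 seen 64.0 [423.5 262. ] [[413.0, 264.0], [413.0, 260.0], [434.0, 260.0], [434.0, 264.0]]
scene pred [214.2 258.5] [[225.5, 252.7], [204.4, 264.5], [203.0, 264.2], [224.0, 252.5]]
```

Emit:
move_arm:
  deltas:
    - {"linear": [0.03, -0.15, 0.3], "turn": [0.05, -0.01, 0.07], "claw": 1}
    - {"linear": [0, 0, 0.3], "turn": [0, 0, 0], "claw": 1}
    - {"linear": [0, 0, 0.2], "turn": [0, 0, 0], "claw": 1}
    - {"linear": [0, 0, 0.2], "turn": [0, 0, 0], "claw": 1}
    - {"linear": [0, 0, 0.1], "turn": [0, 0, 0], "claw": 1}
    - {"linear": [0, 0, 0], "turn": [0, 0, 0], "claw": 1}
    - {"linear": [0, 0, 0], "turn": [0, 0, 0], "claw": 1}

```text
time: 20.57
position: [0.5448, -0.2642, 0.1655]
tool_rot: [-0.009, 2.506, 0.003]
ft_force: [-0.0, -0.0, -1.1]
grip_width: 0.158
```

```bash
python3 -c "
from h import *
check(0)"
```

```text
t 20.5667 pos [ 0.5448 -0.2642  0.1655] F [-0.021  -0.0216 -1.0566] grip 0.15794874875204362
shift/.03 [-0.0147  0.0697  0.3932] turn/4deg [-0.0248  0.0052 -0.0301]
j [ 0.1815 -0.0877  0.4287  2.1584 -0.58    0.6085  2.6018]
top pred [424.9 255.1] [[414.0, 253.4], [436.2, 253.4], [435.8, 256.8], [413.7, 256.8]]
 seen 62.0 [424.5 256. ] [[414.0, 254.0], [435.0, 254.0], [435.0, 258.0], [414.0, 258.0]]
scene pred [217.7 272.2] [[228.9, 266.5], [207.9, 278.3], [206.5, 277.9], [227.4, 266.2]]
```

Emit:
move_arm:
  deltas:
    - {"linear": [0, 0.07, 0.1], "turn": [0, 0, 0], "claw": 1}
    - {"linear": [0, 0, 0.1], "turn": [0, 0, 0], "claw": 1}
    - {"linear": [0, 0, 0], "turn": [0, 0, 0], "claw": 1}

```text
time: 20.92
position: [0.5484, -0.2617, 0.1606]
tool_rot: [-0.01, 2.506, 0.003]
ft_force: [-0.2, -0.2, -1.9]
grip_width: 0.159
```

Emit:
move_arm:
  deltas:
    - {"linear": [0, 0, 0.07], "turn": [0, 0, 0], "claw": 1}
    - {"linear": [0, 0, 0], "turn": [0, 0, 0], "claw": 1}

```text
time: 21.08
position: [0.5497, -0.2621, 0.1592]
tool_rot: [-0.009, 2.506, 0.003]
ft_force: [0.0, -0.4, -0.2]
grip_width: 0.156
```

Emit:
move_arm:
  deltas:
    - {"linear": [0, 0, 0.07], "turn": [0, 0, 0], "claw": 1}
    - {"linear": [0, 0, 0], "turn": [0, 0, 0], "claw": 1}

```text
time: 21.25
position: [0.5509, -0.2621, 0.1574]
tool_rot: [-0.009, 2.506, 0.003]
ft_force: [-0.1, 0.5, -0.7]
grip_width: 0.155
```

Emit:
move_arm:
  deltas:
    - {"linear": [0, 0, 0.07], "turn": [0, 0, 0], "claw": 1}
    - {"linear": [0, 0, 0], "turn": [0, 0, 0], "claw": 1}

```text
time: 21.42
position: [0.5521, -0.262, 0.1557]
tool_rot: [-0.009, 2.506, 0.003]
ft_force: [-0.0, -1.2, -0.3]
grip_width: 0.16
```

Emit:
move_arm:
  deltas:
    - {"linear": [0, 0, 0.07], "turn": [0, 0, 0], "claw": 1}
    - {"linear": [0, 0, 0], "turn": [0, 0, 0], "claw": 1}
    - {"linear": [0, 0, 0], "turn": [0, 0, 0], "claw": 1}

```text
time: 21.67
position: [0.5533, -0.2621, 0.1544]
tool_rot: [-0.009, 2.506, 0.003]
ft_force: [-1.0, 0.7, 1.2]
grip_width: 0.154
```

Emit:
move_arm:
  deltas:
    - {"linear": [0, 0, 0.07], "turn": [0, 0, 0], "claw": 1}
    - {"linear": [0, 0, 0], "turn": [0, 0, 0], "claw": 1}
    - {"linear": [0, 0, 0], "turn": [0, 0, 0], "claw": 1}

```text
time: 21.92
position: [0.5546, -0.2622, 0.1527]
tool_rot: [-0.009, 2.505, 0.003]
ft_force: [-3.6, 1.8, 2.7]
grip_width: 0.16
```

```bash
python3 -c "
from h import *
check(-.005)"
```

```text
t 21.9167 pos [ 0.5546 -0.2622  0.1527] F [-3.6379  1.7581  2.7468] grip 0.16014440820560186
shift/.03 [-0.0058  0.007   0.0225] turn/4deg [-0.0286  0.0155 -0.0321]
j [ 0.1655 -0.0537  0.4348  2.1592 -0.6232  0.5809  2.6336]
top pred [423.3 251.7] [[412.4, 250.0], [434.5, 250.0], [434.1, 253.4], [412.1, 253.4]]
 seen 61.5 [422.5 252.5] [[412.0, 251.0], [433.0, 251.0], [433.0, 254.0], [412.0, 254.0]]
scene pred [221.4 278. ] [[232.6, 272.2], [211.8, 284.1], [210.3, 283.7], [231.1, 271.8]]
 seen 14.5 [219.5 277.4] [[209.39999389648438, 282.0], [228.5, 271.1000061035156], [229.5, 272.8999938964844], [210.39999389648438, 283.79998779296875]]
```

Contact has begun, at about 4–5 N along the normal. I'll average the noisy force over several readings.

```bash
cat >> h.py <<'E'
def avg(n=10):
    from bench import ctrl,cams
    F=[];M=[]
    for _ in range(n): cams.get_image("top");s=ctrl.get_state();F.append(s["ft_force"]);M.append(s["torque"])
    Rt=R.from_rotvec(s["tool_rot"]).as_matrix();F=np.array(F);M=np.array(M)
    print(s["time"],s["position"],"F tool",F.mean(0)@Rt,"std",(F@Rt).std(0),"M tool",M.mean(0)@Rt,"std",M.std(0),"tilt",np.arctan2(Rt[0,2],-Rt[2,2]))
E
python3 -c "
from h import *
avg()"
```

```text
22.5167 [ 0.5546 -0.2622  0.1527] F tool [ 1.3902  0.6816 -3.6192] std [0.5102 0.2938 0.3852] M tool [-0.161   0.9136  0.0078] std [0.0186 0.0301 0.0199] tilt 0.6361646192936
```

Emit:
move_arm:
  deltas:
    - {"linear": [0, 0, 0.05], "turn": [0, 0, 0], "claw": 1}
    - {"linear": [0, 0, 0], "turn": [0, 0, 0], "claw": 1}
    - {"linear": [0, 0, 0], "turn": [0, 0, 0], "claw": 1}

```text
time: 22.77
position: [0.5555, -0.2622, 0.1515]
tool_rot: [-0.009, 2.505, 0.002]
ft_force: [-3.8, 0.3, 2.7]
grip_width: 0.164
```

```bash
python3 -c "
from h import *
avg()"
```

```text
23.2667 [ 0.5555 -0.2622  0.1516] F tool [ 1.4382  0.6369 -4.9226] std [0.464  0.4422 0.5772] M tool [-0.1307  0.8965  0.0056] std [0.0385 0.0316 0.0352] tilt 0.6362235017183301
```

Contact is about 5.7 N once the slide's weight is allowed for, which is roughly 5 mm sunk and agrees with 5.2 mm of travel since touch. One last look before handing in.

```bash
python3 -c "
from h import *
from bench import cams
check(-.005)
S,T=cams.get_image('scene')['image'],cams.get_image('top')['image']
for b in blobs(cams.get_image('top'),'blue',(345,270,400,325),5): print('drawer',[onz(cams.get_image('top'),p,.075)[0] for p in b[:2,0]])
cv2.imwrite('pics/f.png',np.hstack([cv2.resize(T[225:305,370:450],(400,400),interpolation=cv2.INTER_CUBIC),cv2.resize(S[240:310,185:255],(400,400),interpolation=cv2.INTER_CUBIC)])[:,:,::-1])"
```

```text
t 23.2667 pos [ 0.5555 -0.2622  0.1516] F [-4.632  -0.1602  2.0952] grip 0.1582504474470517
shift/.03 [-0.0029  0.0067 -0.0276] turn/4deg [-0.0304  0.0177 -0.0307]
j [ 0.1638 -0.0503  0.4358  2.159  -0.6277  0.5785  2.6372]
top pred [423.2 251.4] [[412.3, 249.7], [434.4, 249.7], [434.0, 253.0], [412.1, 253.1]]
 seen 61.5 [422.5 252.5] [[412.0, 251.0], [433.0, 251.0], [433.0, 254.0], [412.0, 254.0]]
scene pred [221.7 278.5] [[232.9, 272.7], [212.1, 284.7], [210.6, 284.3], [231.3, 272.4]]
 seen 15.5 [219.7 277.9] [[210.0, 282.20001220703125], [228.3000030517578, 271.70001220703125], [229.39999389648438, 273.6000061035156], [211.10000610351562, 284.1000061035156]]
drawer [np.float64(0.49325207799794146), np.float64(0.4905676936102283)]
```

View pics/f.png

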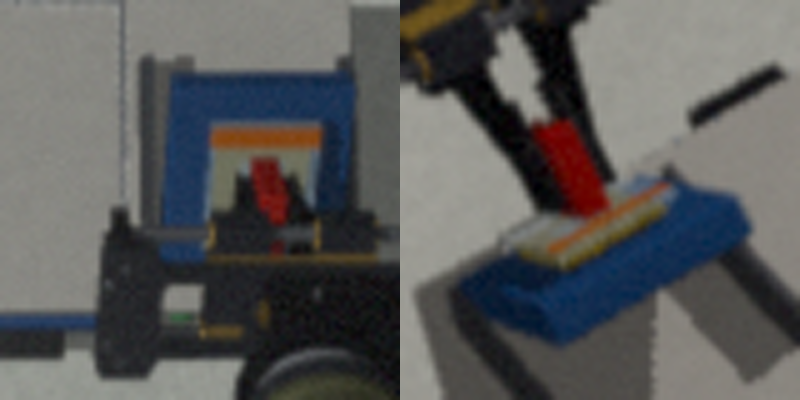

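The slide lies flat and square on the window, with the orange band at top (422.5,252.5), yellow just visible under its upper edge, and the drawer shut. Handing in.

```bash
python3 -c "
from bench import ctrl
print(ctrl.close_job())"
```

```text
the job is handed in; nothing more can be done
None
```

The job is handed in at about 23 s on the robot's clock. The drawer is shut, and the gripper is holding the slide pressed onto the window. No verdict is reported, so the points below are my own measurements.

- **Drawer:** the first push missed. The fingertips are about 25 mm higher along the tool axis than the reported TCP implies, so they passed over the drawer front. I found the offset by touching the bench, allowed for it, and pushed the drawer in to a hard stop. Its front moved from x ≈ 0.424 to 0.488, against the case front at 0.4975.
- **Slide:** I gripped it by the red grip at 25 N, lifted it, tilted it to 0.636 rad and pressed it on.
- **Pressing:** contact is about 5.7 N after allowing roughly 1 N for the slide's weight. That puts the window about 5 mm in, and the travel since first touch (about 5.2 mm) agrees.
- **Position:** the orange band sits about 1–2 pixels (2–5 mm) from where it was predicted in both views. The last picture shows the slide looking flat, square and centred.

**Uncertain checks:**
- The stage slope was measured between 0.62 and 0.68 rad and I used 0.635.
- I could not read the window's depth from the images, only from force and travel.
- The wrist moment of about 0.9 N m was never explained. It did not change with more pressing, so I took it as a fixed offset.

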